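Turn over the blue glaze-sample leaf

ROBOT

A 6-joint arm with a two-finger parallel gripper is mounted at the origin on the work surface. World frame = base frame: x ahead of the robot, y to its left, z up, the work surface at z = 0. Lengths are in m, angles in rad, forces in N, time in s.
With the tool pointing down it reaches from about 0.375 to 0.9 m from the base axis. Payload 3.1 kg.
Tool frame: the origin (TCP) lies at the centre of the arm's flange, where the gripper is bolted on; the fingertips stand 173 mm ahead of it and the grasp point (between the pads) lies 155 mm ahead of it; z points along the fingers, y is the line along which they close (so a half turn about z gives the same grasp; the last joint's range is limited). The gripper opens to 85 mm and grips with 20 to 120 N. Pads are 22 mm wide; open, the fingers measure 114 mm over their backs; the gripper's body (76 mm by 85 mm) begins 54 mm behind the grasp point. The pads swing forward as they close: fully open they stand 13 mm farther back than shut.
Start: joints at [1.165, 0.527, 1.433, -0, 1.181, -0.178], TCP at [0.141, 0.609, 0.405] pointing down, gripper open.
Joint ranges: [-3.08, 3.08], [-0.75, 2.2], [0.22, 2.44], [-1.43, 4.57], [0, 2.65], [-2.85, 2.85]. Speed limits (rad/s): [2.79, 2.79, 3.14, 3.14, 3.14, 3.14].

INTERFACE

Orientations are given as a unit quaternion [x, y, z, w].
In Python, from station import * gives the robot as it stands.
- The arm moves only by the shell command python3 -m jog 'ROWS' [OPENING] [FORCE]. ROWS is a JSON object of lists of equal length, an entry for each row: "linear": the shift along the world's x, y, z in mm, a list of three; "turn": the turn about the world's z in units of 5 degrees (1.0 is 5 degrees). A call has 1 to 12 rows; each row shifts and turns the commanded pose from where the row before left it; what a row does not reach is not made up. A row lasts 1/8 s, in which the tool goes at most 62.5 mm and 10.7 degrees, less where a joint would pass 70% of its speed; a pose out of reach is approached as far as the arm can. A call is refused whole if a number of a shift passes 62.5 or a number of a turn 1, either way. A call with a gripper value outside its range is refused whole. OPENING is the opening, from 0 (shut) to 1 (fully open), set as the call begins (- or left out, the last holds). The fingers move at their own pace and stop on an object; FORCE is the grip in N (left out, the last holds). Time passes only in rows, so rows that do not move let the fingers close. It gives the time, the measured TCP pose, the force, the opening and the grip force at its end, in the units of the state.
- sense(): the state, without advancing time (a new reading comes with each control period).
- snapshot(name): name is "scene" or "top"; returns the picture (400x640x3 uint8, red, green, blue); there is no depth.
- get_calibration(name): a dict with "fx", "fy", "cx", "cy" (pixels), "world_to_cam" (4x4, takes a point from world to camera coordinates). Camera axes: x right, y down, z forward; pixel columns grow to the right and rows downward; lengths in m; the calibration is good to about 2 mm. A picture is of the moment at which its call begins. get_calibration takes no time and is no camera call.
- sign_off(): hands the job in; it is judged then, once.
The state is a dict: "t": time; "q": joint angles; "qd": joint speeds; "tau": joint torques, N m; "tcp_pos": TCP position; "tool_rot": TCP orientation; "force": force on the tool from outside, world axes, zero at the start; "ft_torque": the same for the moment, N m; "finger_gap": opening from 0.0 (shut) to 1.0 (fully open); "gripper_force": force on a finger pad.
Only numpy, scipy, OpenCV 4.12 (cv2) and the standard library are available. Lean on these libraries where they do the work, as an engineer would, in place of code of your own. Each camera call takes 0.05 s, during which the arm holds its last target. There are 200 camera calls.

TASK

Turn over the blue glaze-sample leaf: push it with the fingertips up and over its spine, then press it down until it lies fully flat on the far half of its stand with its tiles facing up. Do not pinch the leaf and do not lift or drag its stand; leave the yellow and green sample leaves and the pottery standing around where they are.

Things in the scene. Friction and masses are not known exactly. Their poses are not given: they have to be found in the camera images.
- blue_leaf (a joint): hinge of the blue leaf, rad: 0 = leaf flat on the near half of its stand, 1.57 = upright, 3.14 (a firm stop) = flat on the far half; starts standing ajar at 0.5 to 1.0. The hinge is stiff (about 0.16 N m friction): the leaf stays at whatever angle it is left, does not fall by itself, and must be pushed all the way down, which takes 1 to 4 N near the free edge
- blue_stand: heavy loose wooden stand (1.4 kg, 240 x 90 x 12 mm) of the blue sample leaf; origin at the centre of its underside, on the table. Its x axis points across the spine from the near half (robot side) to the far half, its y axis lies along the spine, z up. The leaf is a rigid panel 80 mm wide along the spine and reaching 105 mm from it, 8 mm thick (4 mm either side of the hinge plane), 0.16 kg, dark blue cover on top at the start and blue glaze tiles on the underside
- blue_hinge (a point): point on the hinge axis of the blue leaf, at the middle of the spine, 18 mm above the table; turns with the leaf
- blue_edge (a point): middle of the free edge of the blue leaf, 105 mm from the hinge axis, half-way through the thickness
- yellow_leaf (a joint): hinge of the yellow leaf, rad: 0 = leaf flat on the near half of its stand, 1.57 = upright, 3.14 (a firm stop) = flat on the far half; starts standing ajar at 0.5 to 1.0. The hinge is stiff (about 0.16 N m friction): the leaf stays at whatever angle it is left, does not fall by itself, and must be pushed all the way down, which takes 1 to 4 N near the free edge
- yellow_stand: heavy loose wooden stand (1.4 kg, 240 x 90 x 12 mm) of the yellow sample leaf; origin at the centre of its underside, on the table. Its x axis points across the spine from the near half (robot side) to the far half, its y axis lies along the spine, z up. The leaf is a rigid panel 80 mm wide along the spine and reaching 105 mm from it, 8 mm thick (4 mm either side of the hinge plane), 0.16 kg, yellow cover on top at the start and yellow glaze tiles on the underside
- yellow_hinge (a point): point on the hinge axis of the yellow leaf, at the middle of the spine, 18 mm above the table; turns with the leaf
- yellow_edge (a point): middle of the free edge of the yellow leaf, 105 mm from the hinge axis, half-way through the thickness
- green_leaf (a joint): hinge of the green leaf, rad: 0 = leaf flat on the near half of its stand, 1.57 = upright, 3.14 (a firm stop) = flat on the far half; starts standing ajar at 0.5 to 1.0. The hinge is stiff (about 0.16 N m friction): the leaf stays at whatever angle it is left, does not fall by itself, and must be pushed all the way down, which takes 1 to 4 N near the free edge
- green_stand: heavy loose wooden stand (1.4 kg, 240 x 90 x 12 mm) of the green sample leaf; origin at the centre of its underside, on the table. Its x axis points across the spine from the near half (robot side) to the far half, its y axis lies along the spine, z up. The leaf is a rigid panel 80 mm wide along the spine and reaching 105 mm from it, 8 mm thick (4 mm either side of the hinge plane), 0.16 kg, pale green cover on top at the start and green glaze tiles on the underside
- green_hinge (a point): point on the hinge axis of the green leaf, at the middle of the spine, 18 mm above the table; turns with the leaf
- green_edge (a point): middle of the free edge of the green leaf, 105 mm from the hinge axis, half-way through the thickness
- blue_board: cover layer of the blue leaf (4 mm dark blue board, 97 x 80 mm), turns with the leaf; origin at the hinge
- blue_tiles: tile layer of the blue leaf (4 mm, 79 x 64 mm, set in 8 mm from the edges) on the face that is underneath at the start; origin at the hinge
- mug: loose dark blue mug, 80 mm wide, 90 mm high; bystander, origin at its underside
- bell: loose dark blue ceramic bell, 64 mm wide, 80 mm high; bystander, origin at its underside
- egg: loose yellow ceramic egg, 50 mm wide, 64 mm high; bystander, origin at its underside
- post: loose cream kiln post 32 mm diameter, 60 mm high; bystander, origin at its underside
- jar: loose glaze jar with blue cap, 70 mm wide, 85 mm high; bystander, origin at its underside

How it is judged:
On the way:
1. the blue leaf has been turned up past upright (value of joint blue_leaf above 1.65 rad).
At the end, for the whole second after the job is handed in: the blue leaf lies flat on the far half of its stand (within 0.09 rad of its stop) and at rest; its stand has moved less than 20 mm and stands level; the yellow and green leaves' edges have moved less than 25 mm and each bystander less than 30 mm (value of joint blue_leaf above 3.05 rad and not (velocity of joint blue_leaf above 0.05 rad/s) and velocity of joint blue_leaf above -0.05 rad/s and distance of blue_stand from where it was at the start of the episode below 0.02 m and angle between blue_stand's own z axis and vertical below 0.05 rad and linear speed of blue_stand below 0.02 m/s and distance of each of yellow_edge, green_edge from where it was at the start of the episode below 0.025 m and distance of each of mug, bell, egg, post, jar from where it was at the start of the episode below 0.03 m); the robot touches nothing.
It fails at once if the blue leaf is pinched between the fingers (both faces pressed by more than 8 N at once) (contact force between the fingers and blue_board above 8 N and contact force between the fingers and blue_tiles above 8 N).
It fails at once if the blue stand is lifted, tipped or dragged 20 mm (height (world z) of blue_stand above 0.012 m or angle between blue_stand's own z axis and vertical above 0.12 rad or distance of blue_stand from where it was at the start of the episode above 0.02 m).
It fails at once if the yellow or green stand or leaf is moved 25 mm (distance of any of yellow_stand, yellow_edge, green_stand, green_edge from where it was at the start of the episode above 0.025 m).
It fails at once if a bystander is moved 30 mm (distance of any of mug, bell, egg, post, jar from where it was at the start of the episode above 0.03 m).
It also fails if it takes over 42 s, if anything falls off the work surface, if the arm or the gripper's body presses on something with over 40 N, if the wrist force passes 120 N, or if a joint passes its speed limit or range.

## Working session

There is one attempt and no reset: what is moved stays moved. The work goes in short steps, Python scripts to look and compute and a shell command to move; the robot and the scene stay as the last step left them, time stands still between calls to the robot, and variables do not carry over. Pictures are saved under pics/ and viewed, at most 10 in all, crops included, and the job is handed in when it is done.

```bash
mkdir -p pics; python3 - <<'E'
from station import *
import cv2
for n in("scene","top"):
    im=snapshot(n); cv2.imwrite(f"pics/{n}0.png",im[:,:,::-1])
    c=get_calibration(n); print(n,c["fx"],c["cx"],c["cy"],c["world_to_cam"])
s=sense();print(s["tcp_pos"],s["tool_rot"],s["force"],s["t"])
E
```

```text
scene 419.68342174127235 313.89868045318553 201.8579181076778 [[-0.61075884  0.79180184  0.00484598  0.28536066]
 [ 0.55011421  0.42871831 -0.71664145 -0.28208646]
 [-0.56951558 -0.43502926 -0.69742494  1.52871774]
 [ 0.          0.          0.          1.        ]]
top 440.3839558934939 328.08127382963636 206.73795302288556 [[-0.00718492 -0.99995179 -0.00669309  0.03967028]
 [-0.98883005  0.00810117 -0.14882707  0.51948532]
 [ 0.14887412  0.00554901 -0.98884059  1.27560734]
 [ 0.          0.          0.          1.        ]]
[0.14099221 0.60857385 0.40383448] [ 1.13639883e-01  9.93521526e-01 -9.37377032e-04 -2.74593726e-04] [-0.31273224 -0.22084111  0.79281315] 0.1
```

View pics/scene0.png

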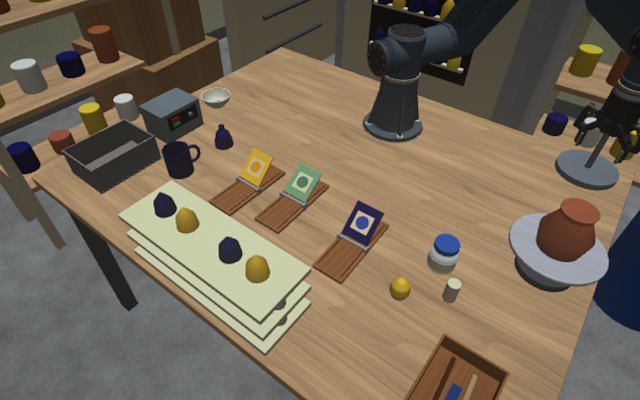

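View pics/top0.png

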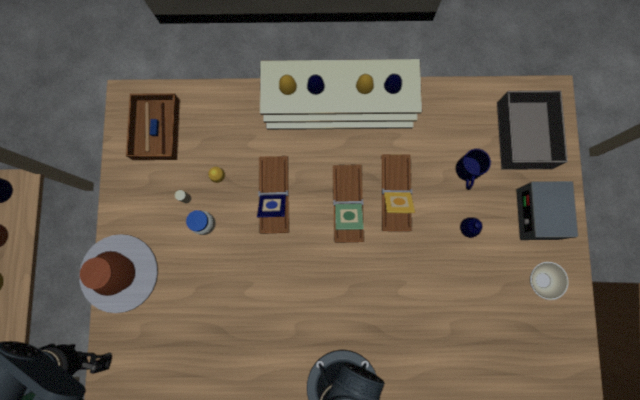

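Both views show the blue stand: top view at columns 259–288, rows 156–233, with its spine near row 193; scene view around (355,235). The leaf leans toward the robot. I'll zoom in for the corners.

```bash
python3 - <<'E'
import cv2,numpy as np
a=cv2.imread("pics/top0.png")[145:245,235:310]; b=cv2.imread("pics/scene0.png")[190:290,305:400]
f=lambda i:cv2.resize(i,(400,500) if i is a else (400,421),interpolation=cv2.INTER_CUBIC)
A=f(a);B=f(b);o=np.zeros((500,800,3),np.uint8);o[:,:400]=A;o[:421,400:]=B
cv2.imwrite("pics/z.png",cv2.convertScaleAbs(o,alpha=1.5))
E
```

```text
(no output)
```

View pics/z.png

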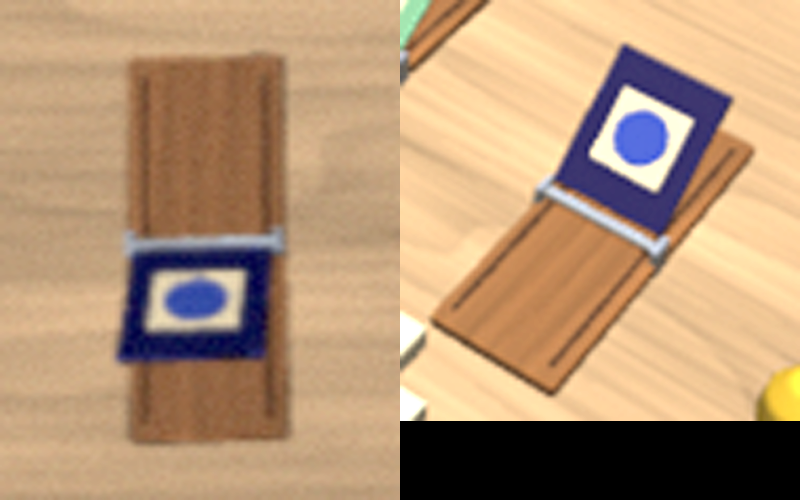

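The zoom shows the leaf's free edge at top-view crop (118,361)–(264,356), or scene crop (332,98)–(224,44). The spine runs (130,243)–(280,240). The leaf stands ajar toward the robot and its far half is clear.

```bash
python3 - <<'E'
from station import *
import numpy as np,cv2
C={n:get_calibration(n) for n in("top","scene")}
def P(n):
    c=C[n];K=np.array([[c["fx"],0,c["cx"]],[0,c["fy"],c["cy"]],[0,0,1]]);return K@np.array(c["world_to_cam"])[:3]
def ray(n,u,v,z):
    p=P(n);h=np.linalg.inv(p[:,[0,1]].tolist() and np.c_[p[:,0],p[:,1],p[:,2]*z+p[:,3]])@[u,v,1];return h[:2]/h[2]
t=lambda x,y:(235+(x+.5)/5.333-.5,145+(y+.5)/5-.5)
s=lambda x,y:(305+(x+.5)/4.2105-.5,190+(y+.5)/4.2105-.5)
for q in[(130,58),(284,58),(288,438),(130,438)]:print("stand",ray("top",*t(*q),.012).round(4))
for q in[(130,243),(280,240)]:print("hinge",ray("top",*t(*q),.02).round(4))
for a,b in[((118,361),(332,98)),((264,356),(224,44))]:
    X=cv2.triangulatePoints(P("top"),P("scene"),np.array(t(*a)).reshape(2,1),np.array(s(*b)).reshape(2,1));print("edge",(X[:3]/X[3]).ravel().round(4))
E
```

```text
stand [0.6842 0.2492]
stand [0.6834 0.1595]
stand [0.447  0.1557]
stand [0.4477 0.2454]
hinge [0.5661 0.246 ]
hinge [0.5672 0.1603]
edge [0.4854 0.2412 0.0833]
edge [0.4874 0.1625 0.0844]
```

```bash
python3 -m jog '{"linear":[[34,-45,0],[34,-45,0],[34,-45,0],[34,-45,0],[34,-45,0],[34,-45,0],[34,-45,0],[34,-45,0],[32,-46,0],[0,0,-55],[0,0,-55],[0,0,-50]],"turn":[0.9,0.9,0.8,0,0,0,0,0,0,0,0,0]}' 0 20; python3 -m jog '{"linear":[[0,0,0],[0,0,0]],"turn":[0,0]}'
```

```text
t: 1.6
tcp_pos: [0.4451, 0.2024, 0.2431]
tool_rot: [0.001, 1.0, 0.0, -0.0]
force: [0.6, 0.6, 0.6]
finger_gap: -0.0
gripper_force: 0.0
t: 1.85
tcp_pos: [0.4456, 0.203, 0.2458]
tool_rot: [0.0, 1.0, 0.0, 0.001]
force: [0.4, 0.5, 0.4]
finger_gap: 0.003
gripper_force: 0.0
```

```bash
python3 -m jog '{"linear":[[5,0,-8],[10,0,0],[6,0,0],[4,0,0],[3,0,0],[2,0,2]],"turn":[0,0,0,0,0,0]}'
```

```text
t: 2.6
tcp_pos: [0.4751, 0.2028, 0.2387]
tool_rot: [0.0, 1.0, -0.0, -0.0]
force: [-1.2, 0.3, -0.6]
finger_gap: 0.001
gripper_force: 0.4
```

```bash
python3 -m jog '{"linear":[[7,0,5],[6,0,6],[6,0,5],[7,0,4],[7,0,4],[7,0,3],[7,0,3],[8,0,2]],"turn":[0,0,0,0,0,0,0,0]}'; python3 - <<'E'
from station import *
import cv2
im=snapshot("scene"); cv2.imwrite("pics/s1.png",cv2.resize(im[150:300,260:460,::-1],(800,600)))
E
```

```text
t: 3.6
tcp_pos: [0.5309, 0.2029, 0.2709]
tool_rot: [0.0, 1.0, 0.0, 0.0]
force: [-1.8, 0.4, 1.2]
finger_gap: 0.001
gripper_force: 1.2
```

View pics/s1.png

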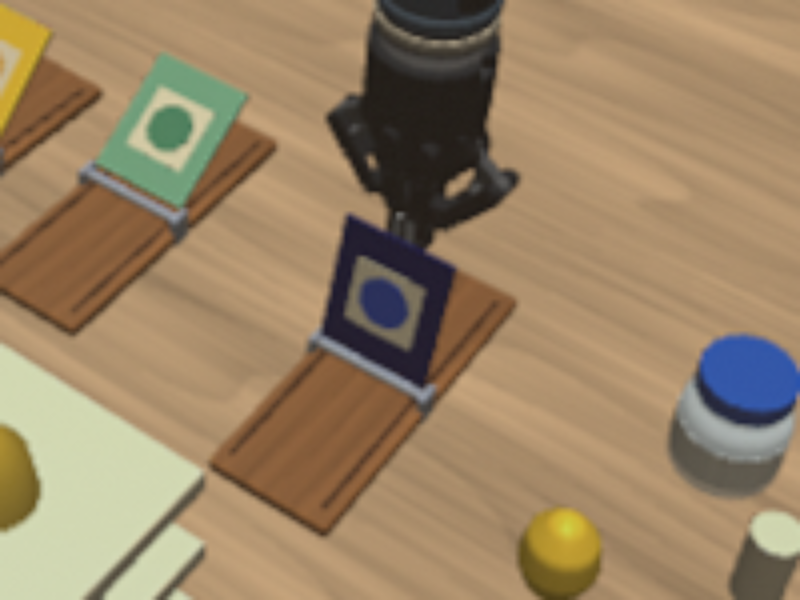

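The leaf is now close to upright, at crop (390,300), with the fingertips behind its upper edge. The stand hasn't visibly moved, so I'll carry on over the top.

```bash
python3 -m jog '{"linear":[[7,0,2],[7,0,2],[7,0,1],[8,0,0],[8,0,0],[8,0,-1],[8,0,-2],[7,0,-3],[8,0,-5]],"turn":[0,0,0,0,0,0,0,0,0]}'; python3 -m jog '{"linear":[[7,0,-5],[6,0,-6],[6,0,-7],[5,0,-7],[5,0,-8],[4,0,-7]],"turn":[0,0,0,0,0,0]}'; python3 - <<'E'
from station import *
import cv2
im=snapshot("scene"); cv2.imwrite("pics/s2.png",cv2.resize(im[150:300,260:460,::-1],(800,600)))
E
```

```text
t: 4.78
tcp_pos: [0.5992, 0.2029, 0.2651]
tool_rot: [0.0, 1.0, 0.0, 0.001]
force: [-0.7, 0.1, 3.0]
finger_gap: 0.0
gripper_force: 0.8
t: 5.52
tcp_pos: [0.6314, 0.2029, 0.2241]
tool_rot: [0.0, 1.0, 0.0, 0.0]
force: [-0.6, 0.5, 2.0]
finger_gap: -0.001
gripper_force: 0.6
```

View pics/s2.png

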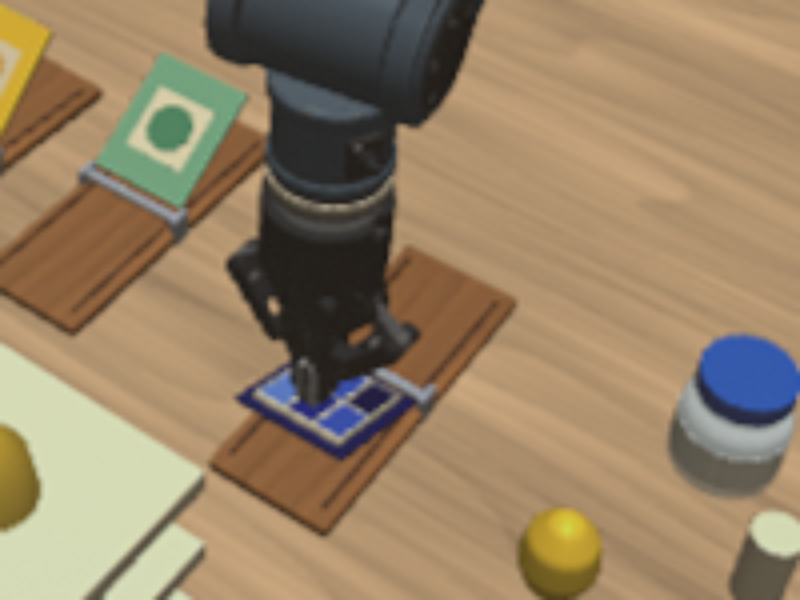

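The leaf has passed upright with its tiles facing up, at crop (330,400), and is nearly down. Next I press it flat.

```bash
python3 -m jog '{"linear":[[4,0,-7],[3,0,-7],[2,0,-6],[1,0,-5],[0,0,-4]],"turn":[0,0,0,0,0]}';python3 -m jog '{"linear":[[0,0,-2],[0,0,-2],[0,0,0]],"turn":[0,0,0]}'
```

```text
t: 6.2
tcp_pos: [0.6413, 0.2028, 0.1955]
tool_rot: [0.0, 1.0, -0.0, 0.0]
force: [-0.0, 0.1, 5.1]
finger_gap: 0.0
gripper_force: 2.7
t: 6.58
tcp_pos: [0.6412, 0.2029, 0.1952]
tool_rot: [0.0, 1.0, -0.0, 0.001]
force: [-5.6, -2.2, 16.5]
finger_gap: -0.001
gripper_force: 8.7
```

The fingertips are firm on the stop at 16 N, with tip height 22 mm as expected. Now I'll retreat straight up and check.

```bash
python3 -m jog '{"linear":[[0,0,10],[0,0,30],[0,0,60],[-20,0,50],[-60,0,0],[-60,0,0],[-60,0,0],[0,0,0],[0,0,0]],"turn":[0,0,0,0,0,0,0,0,0]}'; python3 - <<'E'
from station import *
import cv2,numpy as np
a=snapshot("scene")[150:300,260:460,::-1];b=snapshot("top")[145:245,235:310,::-1]
o=np.zeros((400,800,3),np.uint8);o[:,:500]=cv2.resize(a,(500,400));o[:,500:]=cv2.resize(b,(300,400))
cv2.imwrite("pics/s3.png",cv2.convertScaleAbs(o,alpha=1.4))
E
```

```text
t: 7.7
tcp_pos: [0.442, 0.2031, 0.3423]
tool_rot: [0.0, 1.0, 0.0, 0.002]
force: [0.8, 0.3, 0.3]
finger_gap: 0.003
gripper_force: 0.0
```

View pics/s3.png

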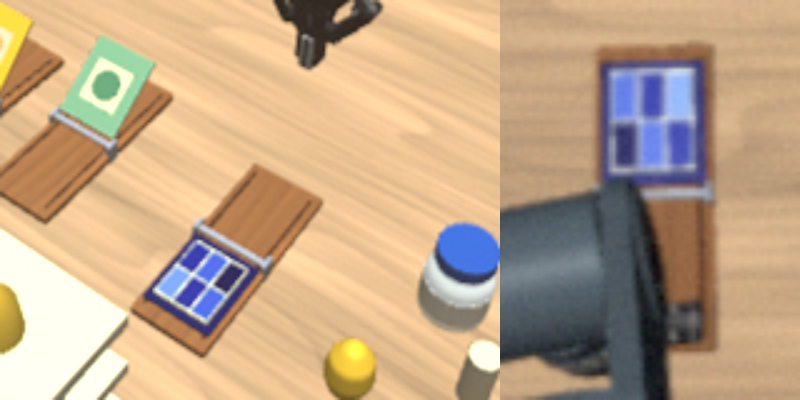

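The leaf lies flat on the far half with its tiles up, at crop (200,285). The stand hasn't visibly moved and the robot is clear.

```bash
python3 -c "
from station import *
print(sign_off())"
```

```text
the job is handed in; nothing more can be done
None
```

The blue leaf is turned over and pressed flat on the far half of its stand with its tiles facing up, and the job is handed in; the last pictures show nothing else moved in the area around it, though the judge's result was not shown.

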